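# Switch the lamp off at the key bank, then open the lamp house

## Task

Switch the projector lamp off by pressing the round-headed key of the key bank until it stays down and the latched lamp key pops up, which draws the bolt that locks the lamp-house cap. Then twist the cap a quarter turn counter-clockwise out of its claws, lift it off and stand it upright about the middle of the rubber mat, letting it go. Finally take it by its long lever and park it upright in the tray under the clear hood, its foot wholly behind the front sill, leaving the other two keys as they are and without knocking things about or dropping the cap.

Things in the scene. Friction and masses are not known exactly. Their poses are not given: they have to be found in the camera images.
- bank: Key bank console, a low grey and blue desk unit 130 (x) by 188 (y) mm, 46 mm high at its rear (+x) edge; origin at the centre of its underside, z up. Four keys stand side by side, 42 mm apart along its y; which key is where varies. All are grey, slide straight down by 10 mm, and stand 16 mm above their black housing when up (tops 56 mm above the table), 6 mm when down.
- key_off_top (a point): Point to press on the off key, on its top surface (moves down with it): the centre of its round head, 37 mm in diameter. It is the only round-headed key; a 12 mm wide tail runs from the head towards the bank's +x. Axes parallel to the bank's.
- key_off (a joint): Travel of the off key in m: 0 up, 0.010 latched down. It is interlocked with one plain key, the lamp key, which is down at the start: pressing the off key takes about 4 N at first, then past half its travel it snaps down by itself and stays, and the lamp key pops up. A hard stop ends its travel.
- key_on (a joint): Travel of the lamp key (plain rectangular top, 76 by 24 mm), latched down at the start: 0 down, -0.010 fully up.
- key_c (a joint): Travel of another plain key (same shape), up at the start: 0 up, 0.010 down. It and key_d are a second interlocked pair, for a filter, to be left as they are.
- key_d (a joint): Travel of the last plain key (same shape), latched down at the start and to be left so: 0 down, -0.010 fully up.
- lamphouse_deck (a point): Centre of the lamp house's flat steel deck, 110 mm above the table, z up. The fixed house is a blue block 150 mm square under a steel collar 150 mm in diameter; a hole 78 mm wide in the deck takes the cap's foot. Two claws on its +y and -y sides, 16.5 mm high, overhang the cap's ears while locked (cap's x along this x, within 0.15 rad). They hold it down, with 2 mm of play.
- bolt_tip (a point): Tip of the 10 mm steel lock bolt, 14 mm above the deck while it locks the cap and about 3 mm below the deck once the off key is down. It stands in the path of one ear. Turned counter-clockwise seen from above, the ears clear the claws after about 70 degrees and are mid-way in the gaps at 90.
- cap_grip (a point): Centre of the aluminium cap's grip rib, on the cap's vertical axis, 52 mm above the foot's underside; z up, x along the rib towards the lever. The rib is 80 mm long (x), 14 mm thick (y) and stands 40 mm above the disc, its top 14 mm above this point. The cap is 66 mm high and weighs about 0.24 kg (0.19 to 0.30).
- cap_lever (a point): Grip point near the outer end of the cap's lever, 120 mm from the cap's axis along its +x and 43 mm above the foot's underside; axes as cap_grip. The lever is a bar 14 mm thick (y) and 18 mm high in line with the rib, its centre at this height, ending 25 mm beyond this point.
- cap_foot (a point): Centre of the underside of the cap's black foot (72 mm in diameter, 14 mm high), on which the cap stands; in the lamp house it hangs in the hole. Axes as cap_grip. On the foot is a disc 98 mm in diameter, 12 mm thick, with two ears (8 mm thick, 38 mm wide) at its underside reaching 63 mm from the axis along +y and -y.
- mat_top (a point): Centre of the top of the black rubber mat, 200 mm square and 4 mm thick, lying flat on the table.
- hood_floor (a point): Point on the white floor of the parking tray, 4 mm above the table, where the cap's axis is best placed; x points into the hood, y to its left, z up. A steel sill crosses the open front, 64 to 72 mm before this point (-x), its top 6 mm above this floor. Clear side walls stand 100 mm either side, the clear back wall 99 mm beyond.
- hood_front (a point): Middle of the front edge of the clear hood's roof: 47 mm before hood_floor and 94 mm above the tray floor, at the roof's underside; axes as hood_floor. Under the roof there is too little room for a gripper holding the middle of the rib; the lever sticks out in front.
- black_case: Bystander to leave alone: black plastic instrument case 90 x 150 x 40 mm; origin at the centre of its underside.
- gauge_box: Bystander to leave alone: wooden gauge-block box 120 x 170 x 60 mm; origin at the centre of its underside.
- v_block: Bystander to leave alone: steel V-block 90 x 60 x 48 mm; origin at the centre of its underside.
- master: Bystander to leave alone: upright steel master cylinder, 40 mm in diameter, 50 mm high; origin at the centre of its underside.
- cleaner: Bystander to leave alone: white plastic bottle, 54 mm in diameter, 130 mm high; origin at the centre of its underside.
- brush: Bystander to leave alone: hand brush lying flat; origin at the centre of its underside.
- driver: Bystander to leave alone: screwdriver lying flat; origin at the centre of its underside.
Things that resemble listed ones, but are neither listed nor needed, are in the scene too. Of the things that look like the part that bears cap_grip, the largest one is meant.

How it is judged:
On the way, in this order (a step that is already met when the one before it is completed fails the run):
1. the round-headed off key is latched down, the lamp key has popped up, and the two other keys are as they were, the cap not yet twisted (under 0.35 rad) (value of joint key_off above 0.008 m and value of joint key_on below -0.008 m and value of joint key_c below 0.002 m and value of joint key_d above -0.002 m and angle between the x axis of cap_grip and the x axis of lamphouse_deck, either way round below 0.35 rad), for 0.2 s.
2. the cap has been lifted off the lamp house, 30 mm or more clear of its deck (height (world z) of cap_foot above 0.14 m), for 0.05 s.
3. the cap stands upright on the mat (axis within 80 mm of its middle), released (distance between cap_foot and mat_top below 0.08 m and z of cap_foot in the frame of mat_top below 0.004 m and angle between cap_foot's own z axis and vertical below 0.06 rad and linear speed of cap below 0.02 m/s and contact force between the fingers and cap below 0.05 N), for 0.2 s.
At the end, for the whole second after the job is handed in: Off key down and lamp key up by over 8 mm, other keys unchanged (2 mm); the cap stands released, at rest, upright (0.06 rad) and flat (4 mm) on the tray floor under the hood, its axis at most 29 mm before, 65 mm beyond and 70 mm beside the marked floor point (foot behind the sill) (value of joint key_off above 0.008 m and value of joint key_on below -0.008 m and value of joint key_c below 0.002 m and value of joint key_d above -0.002 m and x of cap_foot in the frame of hood_floor between -0.029 and 0.065 m and y of cap_foot in the frame of hood_floor between -0.07 and 0.07 m and z of cap_foot in the frame of hood_floor below 0.004 m and angle between cap_foot's own z axis and vertical below 0.06 rad and linear speed of cap below 0.02 m/s); the robot touches nothing.
It fails at once if one of the other two keys is pressed or released (value of joint key_c above 0.006 m).
It fails at once if a bystander is moved by more than 40 mm (distance of any of black_case, gauge_box, v_block, master, cleaner, brush, driver from where it was at the start of the episode above 0.04 m).
It fails at once if the cap is dropped or thrown (faster than 1.2 m/s) (linear speed of cap above 1.2 m/s).
It also fails if it takes over 61 s, if anything falls off the work surface, if the arm or the gripper's body presses on something with over 40 N, if the wrist force passes 120 N, or if a joint passes its speed limit or range.

## Robot

A 7-joint arm with a two-finger parallel gripper is mounted at the origin on the work surface. World frame = base frame: x ahead of the robot, y to its left, z up, the work surface at z = 0. Lengths are in m, angles in rad, forces in N, time in s.
With the tool pointing down it reaches from about 0.35 to 0.9 m from the base axis. Payload 8.1 kg.
Tool frame: the origin (TCP) lies on the centre line of the jaws, within the pads' length; the fingertips stand 11 mm ahead of it and the grasp point (between the pads) lies 8 mm behind it (robot.tips_ahead is the distance from the TCP to the fingertips, in m); z points along the fingers, y is the line along which they close (so a half turn about z gives the same grasp; the last joint's range is limited). The gripper opens to 92 mm and grips with 3 to 60 N. Pads are 19 mm wide; open, the fingers measure 130 mm over their backs; the gripper's body (75 mm by 190 mm) begins 47 mm behind the grasp point.
Start: joints at [1.181, 0.434, 0.025, 1.573, -0.012, 1.134, -0.075], TCP at [0.177, -0.599, 0.238] pointing down, gripper open.
Joint ranges: [-2.62, 2.62], [-0.44, 2.09], [-1.27, 1.32], [0.08, 2.57], [-1.32, 4.46], [0.12, 2], [-2.74, 2.74]. Speed limits (rad/s): [2.22, 2.22, 3.01, 3.01, 3.14, 3.14, 3.14].

## Interface

Orientations are given as a unit quaternion [x, y, z, w].
In Python, from rig import robot gives the robot as it stands.
- The arm moves only by the tool send_rows, never from a script. Its argument "steps" is a list of rows, each an object of numbers: "jaw": the closure, from 0 (fully open) to 1 (shut); "x", "y", "z": the shift along the tool's x, y, z in units of 30 mm (1.0 is 30 mm); "yaw": the turn about the tool's z in units of 5 degrees (1.0 is 5 degrees). In form: [{"jaw": .., "x": .., "y": .., "z": .., "yaw": ..}, ...]. A call has 1 to 20 rows; each row is the pose to reach, as a shift and turn from the pose commanded when the call began, along the tool's axes at that moment; what a row does not reach only later rows make up. A row lasts 1/12 s, in which the tool goes at most 41.7 mm and 7.16 degrees, less where a joint would pass 70% of its speed; a pose out of reach is approached as far as the arm can. A call with a gripper value outside its range is refused whole. The fingers move at their own pace and stop on an object; "newtons" is the grip in N (left out, the last holds). Time passes only in rows, so rows that repeat a pose let the fingers close. It gives the time, the measured TCP pose, the force, the opening and the grip force at its end, in the units of the state.
- robot.sense(): the state, without advancing time (a new reading comes with each control period).
- robot.capture(name): name is "side" or "top"; returns a dict with "color" (480x640x3 uint8, red, green, blue), "depth" (480x640 float32, m along the optical axis (not along the pixel's ray), 0 where there is no reading), "intrinsics" (3x3 intrinsics, pixels), "position" and "orientation" of the camera in the world. Camera axes: x right, y up, looking along -z (the intrinsics and any distortion apply to the point x, -y, -z); pixel columns grow to the right and rows downward; lengths in m; the calibration is good to about 2 mm. A picture is of the moment at which its call begins.
- robot.close_job(): hands the job in; it is judged then, once.
The state is a dict: "clock": time; "joints": joint angles; "dq": joint speeds; "tau": joint torques, N m; "position": TCP position; "tool_rot": TCP orientation; "contact_force": force on the tool from outside, world axes, zero at the start; "moment": the same for the moment, N m; "finger_gap": finger opening in m; "finger_force": force on a finger pad.
Only numpy, scipy, OpenCV 4.12 (cv2) and the standard library are available. Lean on these libraries where they do the work, as an engineer would, in place of code of your own. Each camera call takes 0.05 s, during which the arm holds its last target. There are 200 camera calls.

## Working session

There is one attempt and no reset: what is moved stays moved. The work goes in short steps, Python scripts to look and compute and a tool call to move; the robot and the scene stay as the last step left them, time stands still between calls to the robot, and variables do not carry over. Pictures are saved under pics/ and viewed, at most 10 in all, crops included, and the job is handed in when it is done.

Besides the shell and the picture viewer there is one more tool, called by a JSON object that holds its "method" and its "body". send_rows: Moves the arm, as the interface text tells. Its arguments: {"type":"object","properties":{"steps":{"type":"array"},"newtons":{"type":"number"}},"required":["steps"]}

```bash
mkdir -p pics; ls
cat > h.py <<'E'
import numpy as np, cv2
from rig import robot
from scipy.spatial.transform import Rotation as R
def cap(n):
    c=robot.capture(n); return c
def cloud(c):
    K=np.array(c["intrinsics"]);d=c["depth"];v,u=np.mgrid[:d.shape[0],:d.shape[1]]
    p=np.stack([(u-K[0,2])/K[0,0]*d,-(v-K[1,2])/K[1,1]*d,-d],-1)
    return R.from_quat(c["orientation"]).apply(p.reshape(-1,3)).reshape(p.shape)+np.array(c["position"])
def save(c,n): cv2.imwrite("pics/"+n,c["color"][:,:,::-1])
E
python3 - <<'E'
from h import *
print(robot.sense())
for n in("top","side"):
    c=cap(n);save(c,n+"0.png");np.savez(n+"0.npz",**c);print(n,c["position"],c["orientation"],c["intrinsics"],[k for k in c])
E
```

```text
pics
{'clock': 0.0, 'joints': array([ 1.18139342,  0.4351834 ,  0.02497945,  1.57408591, -0.01161081,
        1.13396982, -0.07510947]), 'dq': array([ 0.00040168, -0.00017556,  0.00079707,  0.00029563,  0.00099253,
        0.00019519, -0.0020755 ]), 'tau': array([ 1.20613731e-03, -6.67855024e+01,  9.85604301e-01, -3.14452457e+01,
       -6.05173758e-02,  4.27647424e-02,  1.52969569e-04]), 'position': array([ 0.17661674, -0.59902769,  0.23697393]), 'tool_rot': array([ 9.89741743e-01,  1.42866089e-01, -1.70854756e-04, -7.30953998e-04]), 'contact_force': array([-0.63422796,  0.56739966, -0.30566909]), 'moment': array([ 0.02824461, -0.02214199,  0.04613068]), 'finger_force': 0.0, 'finger_gap': 0.09176140922810005}
top [ 0.27957655 -0.00426641  1.2271991 ] [ 0.07051501 -0.05929041 -0.69931539  0.70885137] [[510.70291921   0.         319.8855151 ]
 [  0.         510.70291921 237.54648479]
 [  0.           0.           1.        ]] ['color', 'depth', 'intrinsics', 'position', 'orientation']
side [-0.09735179  0.80581664  0.84096956] [-0.12861243  0.43107672  0.84873423 -0.27799625] [[520.01732337   0.         321.55272953]
 [  0.         520.01732337 228.95268488]
 [  0.           0.           1.        ]] ['color', 'depth', 'intrinsics', 'position', 'orientation']
```

View pics/top0.png

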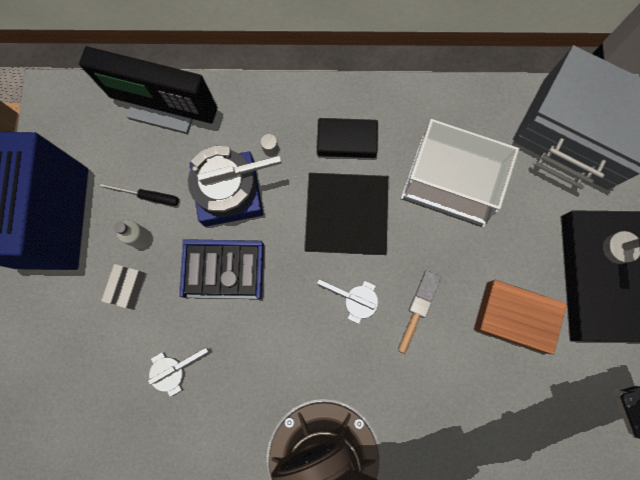

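View pics/side0.png

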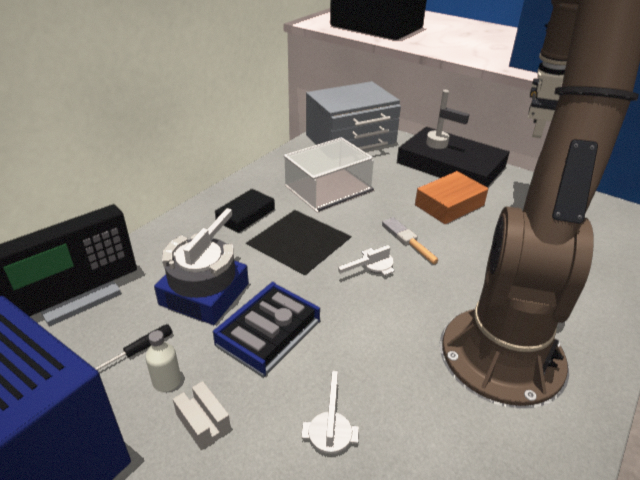

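Top view: the cap is in the lamp house at about (220,178) with its lever towards (280,160). The bank's round key is at (229,277), the mat at (347,214) and the tray/hood at (465,170).

Things that could be taken for the cap: the locked one at (220,178), loose ones at (165,374) and (362,301). The largest is the locked one. Things that could be taken for the off key: four keys at columns 194–247, and only (229,277) has a round head.

Run:
```python
from h import *
c=dict(np.load("top0.npz"));P=cloud(c);im=c["color"];np.set_printoptions(precision=4,suppress=True)
def at(u,v): return P[v,u]
for n,(u,v) in dict(key=(229,277),k0=(194,268),k1=(211,268),k3=(247,266),rib=(220,178),lever=(272,163),mat=(347,214),tray=(462,165),case=(347,138),table=(300,330),master=(269,143),claw1=(213,153),claw2=(225,205)).items(): print(n,at(u,v))
# mat
hsv=cv2.cvtColor(im,cv2.COLOR_RGB2HSV)
m=np.zeros(im.shape[:2],np.uint8);m[168:260,300:394]=(im[168:260,300:394].max(2)<45)*255
cn=max(cv2.findContours(m,0,2)[0],key=cv2.contourArea);q=cv2.boxPoints(cv2.minAreaRect(cn)).astype(int);print("mat",[at(*x) for x in q]);
mm=m>0;print(np.median(P[mm],0),P[mm].mean(0))
# cap: points high above
z=P[...,2]
reg=np.zeros_like(m);reg[120:230,180:300]=1
for lo,hi in((.145,.158),(.158,.2)):
    s=(reg>0)&(z>lo)&(z<hi);print(lo,s.sum(),np.unique(np.round(z[s],3),return_counts=True))
hi_=(reg>0)&(z>.135)&(im.min(2)>150);pp=P[hi_]
np.save("capz.npy",pp)
# images
a=cv2.resize(im[120:310,170:310],None,fx=4,fy=3.15*4/3.15,interpolation=cv2.INTER_CUBIC)[:760]
a=cv2.resize(a,None,fx=.78,fy=.78);cv2.imwrite("pics/crop1.png",a[:,:,::-1]);print(a.shape)
```

```text
key [0.402 0.224 0.057]
k0 [0.4233 0.3095 0.0448]
k1 [0.4223 0.2666 0.0576]
k3 [0.4296 0.1854 0.0452]
rib [0.614  0.2388 0.1381]
lever [0.6471 0.1231 0.1465]
mat [ 0.5664 -0.0488  0.0045]
tray [ 0.6619 -0.3081  0.1017]
case [ 0.75   -0.0465  0.0382]
table [ 0.2846  0.0609 -0.0031]
master [0.7307 0.1434 0.05  ]
claw1 [0.6756 0.2598 0.1285]
claw2 [0.5554 0.2272 0.1256]
mat [array([0.4761, 0.0552, 0.0011]), array([ 0.6753,  0.0494, -0.0033]), array([ 0.665 , -0.1503,  0.003 ]), array([ 0.4687, -0.1413,  0.0019])]
[ 0.5668 -0.0483  0.0044] [ 0.5668 -0.0479  0.0094]
0.145 366 (array([0.145, 0.146, 0.147, 0.148, 0.149, 0.15 , 0.151, 0.152, 0.153,
       0.154, 0.155, 0.156, 0.157, 0.158]), array([16, 37, 42, 60, 68, 43, 40, 19, 11,  9,  5,  8,  5,  3]))
0.158 238 (array([0.158, 0.159, 0.16 , 0.161, 0.162, 0.163, 0.164, 0.165, 0.166,
       0.167]), array([ 6, 16, 24, 29, 58, 43, 32, 20,  6,  4]))
(593, 437, 3)
```

View pics/crop1.png

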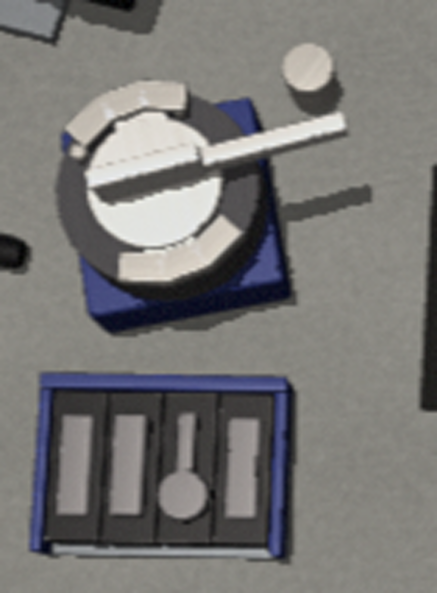

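The crop shows the off key's round head at about (183,495), with its tail pointing up, towards bank +x. There are plain keys on both sides. The locked cap's rib and lever run up-right, and the bolt is the small light dot at (75,148), upper left.

```bash
cat >> h.py <<'E'
np.set_printoptions(precision=4,suppress=True)
def ray(c,uv,z):
    K=np.array(c["intrinsics"]);uv=np.atleast_2d(np.array(uv,float))
    d=np.c_[(uv[:,0]-K[0,2])/K[0,0],-(uv[:,1]-K[1,2])/K[1,1],-np.ones(len(uv))]
    d=R.from_quat(c["orientation"]).apply(d);o=np.array(c["position"])
    return (o+d*((z-o[2])/d[:,2:]))[:,:2]
def go(target,lever_ang=None,tx=None):
    """shift/yaw units from present measured pose to target TCP xyz and tool-x world angle tx(deg)"""
    s=robot.sense();r=R.from_quat(s["tool_rot"]);d=r.inv().apply(np.array(target)-s["position"])/.03
    x=r.apply([1,0,0]);a=np.degrees(np.arctan2(x[1],x[0]))
    y=None if tx is None else -(((tx-a)+180)%360-180)/5
    print("pos",s["position"],"toolx",a,"F",s["contact_force"],"gap",s["finger_gap"],"-> xyz",d,"yaw",y)
def ang(v): return np.degrees(np.arctan2(v[1],v[0]))
E
python3 - <<'E'
from h import *
for nm in("top","side"):
    c=dict(np.load(nm+"0.npz"));P=cloud(c);im=c["color"].astype(int);z=P[...,2];X,Y=P[...,0],P[...,1]
    print("==",nm)
    # rib & lever
    near=(np.hypot(X-.615,Y-.24)<.2)&(z>.13)&(z<.18)&(im.min(2)>100)
    rib=near&(z>.157)&(np.hypot(X-.615,Y-.24)<.07);lev=near&(np.hypot(X-.615,Y-.24)>.062)&(z>.138)&(z<.155)&(Y<.2)
    for n,m in(("rib",rib),("lev",lev)):
        m=m.astype(np.uint8);k=max(cv2.findContours(m,0,1)[0],key=cv2.contourArea)
        mm=np.zeros_like(m);cv2.drawContours(mm,[k],-1,1,-1);vu=np.argwhere(mm>0)[:,::-1]
        h=.162 if n=="rib" else .148
        p=ray(c,vu,h);r=cv2.minAreaRect(p.astype(np.float32)*1000);e=np.linalg.svd(p-p.mean(0),full_matrices=False)[2][0]
        print(n,len(p),p.mean(0),"rect",r,"ang",ang(e),"medz",np.median(z[mm>0]))
    # keys
    key=(abs(X-.42)<.07)&(abs(Y-.245)<.1)&(z>.036)&(z<.07)&(im.min(2)>85)&(im.max(2)-im.min(2)<40)
    n,l,st,ce=cv2.connectedComponentsWithStats(key.astype(np.uint8))
    for i in range(1,n):
        if st[i,4]>60:
            zz=np.median(z[l==i]);p=ray(c,np.argwhere(l==i)[:,::-1],zz);print("key",st[i,4],ce[i],zz,p.mean(0),cv2.minAreaRect(p.astype(np.float32)*1000),"minx",p[:,0].min())
    # hood roof
    b=(abs(X-.66)<.2)&(abs(Y+.3)<.2)&(z>.085)&(z<.115)
    n,l,st,ce=cv2.connectedComponentsWithStats(b.astype(np.uint8));i=1+st[1:,4].argmax();print("roof",st[i],cv2.minAreaRect(P[l==i][:,:2].astype(np.float32)*1000),np.median(z[l==i]))
    fl=(abs(X-.66)<.2)&(abs(Y+.3)<.2)&(z>-.01)&(z<.02)&(im.min(2)>150)
    n,l,st,ce=cv2.connectedComponentsWithStats(fl.astype(np.uint8));i=1+st[1:,4].argmax();print("floor",st[i],cv2.minAreaRect(P[l==i][:,:2].astype(np.float32)*1000),np.median(z[l==i]))
c=dict(np.load("top0.npz"));P=cloud(c);im=c["color"]
# deck collar circle / claws
print("lamp blue",ray(c,[(194,160),(262,215)],.1))
cr=cv2.resize(im[110:235,395:525],None,fx=4.6,fy=4.6,interpolation=2);cv2.imwrite("pics/hood.png",cr[:,:,::-1])
E
```

```text
== top
rib 228 [0.6186 0.2457] rect ((618.652587890625, 245.4205322265625), (14.341626167297363, 79.46031951904297), 15.8978853225708) ang -74.29537957233751 medz 0.1623613462246314
lev 221 [0.6472 0.1442] rect ((647.1301879882812, 144.0889129638672), (14.367206573486328, 78.31417846679688), 15.75452995300293) ang -74.47223399672785 medz 0.14870457906838674
key 308 [193.4026 268.6169] 0.046659045132687704 [0.4217 0.3103] ((422.078369140625, 310.3329162597656), (22.69240379333496, 73.17359161376953), 89.54734802246094) minx 0.3855723094703843
key 312 [210.3205 268.5609] 0.05635497538335699 [0.4212 0.2684] ((421.4263610839844, 268.39837646484375), (22.874469757080078, 72.51397705078125), 89.64547729492188) minx 0.3852328379835991
key 282 [228.3972 272.3617] 0.055481155038879515 [0.413  0.2262] ((421.9679870605469, 227.56593322753906), (76.99942016601562, 32.392433166503906), 2.5987565517425537) minx 0.3836365732806439
key 308 [247.0584 269.5357] 0.046314968090509945 [0.4212 0.1848] ((421.4355163574219, 184.7819061279297), (22.160497665405273, 72.99517822265625), 89.72885131835938) minx
[... 897 characters left out ...]
.05634794268015619 [0.4188 0.2676] ((419.0322265625, 267.6085510253906), (25.059064865112305, 76.22366333007812), 89.56644439697266) minx 0.3808910971565617
key 358 [247.7989 337.6564] 0.04642433427597664 [0.419  0.3095] ((419.47833251953125, 309.6095275878906), (24.78229522705078, 75.4581527709961), 89.50812530517578) minx 0.3818210658552647
roof [ 284  137   90   48 2124] ((662.7317504882812, -316.13897705078125), (220.05532836914062, 169.80250549316406), 70.17972564697266) 0.10314279276800936
floor [ 232  163  182   83 4216] ((659.9765014648438, -300.0210266113281), (399.4567565917969, 399.8914489746094), 89.9912338256836) 0.0013178629123474783
lamp blue [[0.6684 0.31  ]
 [0.5395 0.1473]]
```

View pics/hood.png

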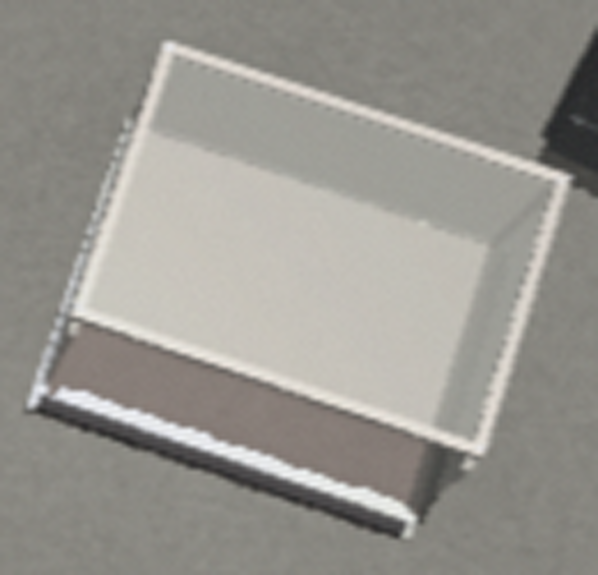

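The hood crop shows the roof outline with corners near (168,45), (570,178), (485,450) and (78,320). The sill lies below it, from (60,395) to (410,515).

Run:
```python
from h import *
c=dict(np.load("top0.npz"))
q=np.array([(168,45),(570,178),(485,450),(78,320)])/4.6+[395,110]
p=ray(c,q,.102);print(p)
f=(p[2]+p[3])/2;b=(p[0]+p[1])/2;e=(b-f)/np.linalg.norm(b-f);y=p[3]-p[2];print("len",np.linalg.norm(b-f),"wid",np.linalg.norm(y),"ang",ang(e),ang(y)-90);print("floor pt",f+.047*e)
s=ray(c,np.array([(50,392),(412,515)])/4.6+[395,110],.01);print("sill",s,"floor pt from sill mid",s.mean(0)+.068*e)
go([.45,-.2,.238],tx=50)
print(ang(np.array([0,0])))
```

```text
[[ 0.7714 -0.2411]
 [ 0.7023 -0.4399]
 [ 0.5618 -0.3907]
 [ 0.6259 -0.193 ]]
len 0.15109023056045978 wid 0.20783807591033013 ang -18.802906580793103 -17.971980494454897
floor pt [ 0.6383 -0.307 ]
sill [[ 0.6141 -0.1928]
 [ 0.5491 -0.3822]] floor pt from sill mid [ 0.646  -0.3094]
pos [ 0.1766 -0.5991  0.237 ] toolx 16.42644845476902 F [0.0923 0.2669 0.2662] gap 0.09193998773972423 -> xyz [ 12.5026 -10.1825  -0.02  ] yaw -6.7147103090461995
0.0
```

{"method": "send_rows", "body": {"steps": [{"jaw": 1,"x": 4,"y": -3.3,"z": 0,"yaw": -2},{"jaw": 1,"x": 8,"y": -6.6,"z": 0,"yaw": -4},{"jaw": 1,"x": 12.5,"y": -10.2,"z": 0,"yaw": -6.7},{"jaw": 1,"x": 12.5,"y": -10.2,"z": 0,"yaw": -6.7},{"jaw": 1,"x": 12.5,"y": -10.2,"z": 0,"yaw": -6.7},{"jaw": 1,"x": 12.5,"y": -10.2,"z": 0,"yaw": -6.7},{"jaw": 1,"x": 12.5,"y": -10.2,"z": 0,"yaw": -6.7},{"jaw": 1,"x": 12.5,"y": -10.2,"z": 0,"yaw": -6.7},{"jaw": 1,"x": 12.5,"y": -10.2,"z": 0,"yaw": -6.7},{"jaw": 1,"x": 12.5,"y": -10.2,"z": 0,"yaw": -6.7},{"jaw": 1,"x": 12.5,"y": -10.2,"z": 0,"yaw": -6.7},{"jaw": 1,"x": 12.5,"y": -10.2,"z": 0,"yaw": -6.7},{"jaw": 1,"x": 12.5,"y": -10.2,"z": 0,"yaw": -6.7},{"jaw": 1,"x": 12.5,"y": -10.2,"z": 0,"yaw": -6.7}]}}

```text
clock: 1.27
position: [0.4504, -0.1984, 0.2375]
tool_rot: [0.906, 0.424, -0.0, -0.0]
contact_force: [-0.5, -0.9, 0.6]
finger_gap: 0.0034
finger_force: 0.0
```

Run:
```python
from h import *
go([.40,.2265,.12],tx=90)
```

```text
pos [ 0.4504 -0.1984  0.2375] toolx 50.14372373721997 F [-0.4545 -0.8635  0.6482] gap 0.003441572181278823 -> xyz [  9.7953 -10.3658   3.9224] yaw -7.971255252556006
```

{"method": "send_rows", "body": {"steps": [{"jaw": 1,"x": 9.8,"y": -10.37,"z": 2,"yaw": -7.97},{"jaw": 1,"x": 9.8,"y": -10.37,"z": 2,"yaw": -7.97},{"jaw": 1,"x": 9.8,"y": -10.37,"z": 2,"yaw": -7.97},{"jaw": 1,"x": 9.8,"y": -10.37,"z": 2,"yaw": -7.97},{"jaw": 1,"x": 9.8,"y": -10.37,"z": 2,"yaw": -7.97},{"jaw": 1,"x": 9.8,"y": -10.37,"z": 2,"yaw": -7.97},{"jaw": 1,"x": 9.8,"y": -10.37,"z": 2,"yaw": -7.97},{"jaw": 1,"x": 9.8,"y": -10.37,"z": 2,"yaw": -7.97},{"jaw": 1,"x": 9.8,"y": -10.37,"z": 2,"yaw": -7.97},{"jaw": 1,"x": 9.8,"y": -10.37,"z": 2,"yaw": -7.97},{"jaw": 1,"x": 9.8,"y": -10.37,"z": 3,"yaw": -7.97},{"jaw": 1,"x": 9.8,"y": -10.37,"z": 3.9,"yaw": -7.97},{"jaw": 1,"x": 9.8,"y": -10.37,"z": 4.7,"yaw": -7.97},{"jaw": 1,"x": 9.8,"y": -10.37,"z": 5,"yaw": -7.97},{"jaw": 1,"x": 9.8,"y": -10.37,"z": 5,"yaw": -7.97}]}}

```text
clock: 2.52
position: [0.4004, 0.2231, 0.0858]
tool_rot: [0.709, 0.705, -0.002, -0.0]
contact_force: [0.3, -0.7, 0.0]
finger_gap: 0.0002
finger_force: 0.0
```

Run:
```python
from h import *
c=cap("top");save(c,"k1.png")
go([.40,.2265,.056],tx=90)
```

```text
pos [0.4012 0.2239 0.0873] toolx 89.69081856686516 F [-0.0398  0.1232  0.642 ] gap 0.0003026906909418055 -> xyz [ 0.0879 -0.0371  1.0432] yaw -0.06183628662696492
```

{"method": "send_rows", "body": {"steps": [{"jaw": 1,"z": 0.3},{"jaw": 1,"z": 0.55},{"jaw": 1,"z": 0.65},{"jaw": 1,"z": 0.75},{"jaw": 1,"z": 0.85},{"jaw": 1,"z": 0.95},{"jaw": 1,"z": 1.03},{"jaw": 1,"z": 1.03},{"jaw": 1,"z": 1.03}]}}

```text
validation failed for argument at $.st...
```

Run:
```python
from h import *
go([.40,.2265,.056],tx=90)
```

```text
pos [0.4012 0.2239 0.0873] toolx 89.69081856686516 F [-0.0398  0.1232  0.642 ] gap 0.0003026906909418055 -> xyz [ 0.0879 -0.0371  1.0432] yaw -0.06183628662696492
```

All fields are needed in each row.

{"method": "send_rows", "body": {"steps": [{"jaw": 1,"x": 0.06,"y": 0,"z": 0.3,"yaw": 0},{"jaw": 1,"x": 0.06,"y": 0,"z": 0.55,"yaw": 0},{"jaw": 1,"x": 0.06,"y": 0,"z": 0.65,"yaw": 0},{"jaw": 1,"x": 0.06,"y": 0,"z": 0.75,"yaw": 0},{"jaw": 1,"x": 0.06,"y": 0,"z": 0.85,"yaw": 0},{"jaw": 1,"x": 0.06,"y": 0,"z": 0.95,"yaw": 0},{"jaw": 1,"x": 0.06,"y": 0,"z": 1.03,"yaw": 0},{"jaw": 1,"x": 0.06,"y": 0,"z": 1.03,"yaw": 0},{"jaw": 1,"x": 0.06,"y": 0,"z": 1.03,"yaw": 0}]}}

```text
clock: 3.32
position: [0.4012, 0.2272, 0.0572]
tool_rot: [0.708, 0.706, 0.0, 0.0]
contact_force: [-1.7, -2.0, 7.9]
finger_gap: 0.0004
finger_force: 4.5
```

Run:
```python
from h import *
go([.40,.2265,.056],tx=90)
```

```text
pos [0.4012 0.2272 0.0572] toolx 89.7895942724073 F [-1.6663 -1.9956  7.9131] gap 0.00044760980018934167 -> xyz [-0.0241 -0.0406  0.0403] yaw -0.0420811455185401
```

{"method": "send_rows", "body": {"steps": [{"jaw": 1,"x": 0,"y": 0,"z": -1.3,"yaw": 0},{"jaw": 1,"x": 0,"y": 0,"z": -2.6,"yaw": 0},{"jaw": 1,"x": 0,"y": 0,"z": -3.9,"yaw": 0},{"jaw": 0.6,"x": 0,"y": 0,"z": -5.2,"yaw": 0},{"jaw": 0.6,"x": 0,"y": 0,"z": -5.2,"yaw": 0},{"jaw": 0.6,"x": 0,"y": 0,"z": -5.2,"yaw": 0}]}}

```text
clock: 3.82
position: [0.4023, 0.2278, 0.2148]
tool_rot: [0.709, 0.706, 0.002, 0.001]
contact_force: [-0.3, 0.3, -1.0]
finger_gap: 0.0158
finger_force: 0.0
```

Run:
```python
from h import *
c=cap("side");P=cloud(c)
for u,v in [(261,321),(248,337),(283,315),(283,318),(300,300),(292,300)]: print((u,v),P[v,u])
X,Y,z=[P[...,i] for i in range(3)]
for n,y in(("k",.3095),("c",.268),("off",.2265),("d",.1848)):
    m=(abs(Y-y)<.006)&(abs(X-(.42 if n!="off" else .40))<(.03 if n!="off" else .01))&(z>.03)&(z<.08);print(n,y,m.sum(),np.median(z[m]) if m.any() else 0)
go([.617,.2448,.20],tx=105.8)
```

```text
(261, 321) [0.4201 0.2673 0.0574]
(248, 337) [0.4187 0.309  0.0479]
(283, 315) [0.4025 0.2186 0.0453]
(283, 318) [0.3954 0.2273 0.0481]
(300, 300) [0.3954 0.1694 0.0546]
(292, 300) [0.4083 0.1806 0.0558]
k 0.3095 137 0.046698004885496025
c 0.268 132 0.056983336362863735
off 0.2265 38 0.046842526535650963
d 0.1848 117 0.05654061147490652
pos [0.4014 0.227  0.2132] toolx 89.75074280358042 F [-0.6187  0.4038 -0.5003] gap 0.019631002090022415 -> xyz [0.6243 7.1823 0.4501] yaw -3.209851439283915
```

The off key is down at about 47 mm and the lamp key at y=.185 is up. The other two keys are unchanged.

{"method": "send_rows", "body": {"steps": [{"jaw": 0.6,"x": 0.31,"y": 3.6,"z": 0.2,"yaw": -1.6},{"jaw": 0.6,"x": 0.62,"y": 7.18,"z": 0.4,"yaw": -3.2},{"jaw": 0.6,"x": 0.62,"y": 7.18,"z": 0.4,"yaw": -3.2},{"jaw": 0.6,"x": 0.62,"y": 7.18,"z": 0.4,"yaw": -3.2},{"jaw": 0.6,"x": 0.62,"y": 7.18,"z": 0.4,"yaw": -3.2},{"jaw": 0.6,"x": 0.62,"y": 7.18,"z": 0.4,"yaw": -3.2},{"jaw": 0.6,"x": 0.62,"y": 7.18,"z": 0.4,"yaw": -3.2},{"jaw": 0.6,"x": 0.62,"y": 7.18,"z": 0.4,"yaw": -3.2},{"jaw": 0.6,"x": 0.62,"y": 7.18,"z": 0.4,"yaw": -3.2}]}}

```text
clock: 4.62
position: [0.6148, 0.2453, 0.1996]
tool_rot: [0.603, 0.798, -0.001, -0.001]
contact_force: [-0.2, 0.9, 0.0]
finger_gap: 0.0368
finger_force: 0.0
```

Run:
```python
from h import *
go([.617,.2448,.141],tx=105.8)
```

```text
pos [0.6148 0.2453 0.1996] toolx 105.87255169169458 F [-0.2245  0.8967  0.0221] gap 0.036800104119461156 -> xyz [-0.035   0.0709  1.9533] yaw 0.014510338338914153
```

{"method": "send_rows", "body": {"newtons": 40, "steps": [{"jaw": 0.6,"x": 0,"y": 0.05,"z": 0.8,"yaw": 0},{"jaw": 0.6,"x": 0,"y": 0.05,"z": 1.5,"yaw": 0},{"jaw": 0.6,"x": 0,"y": 0.05,"z": 1.95,"yaw": 0},{"jaw": 0.6,"x": 0,"y": 0.05,"z": 1.95,"yaw": 0},{"jaw": 0.6,"x": 0,"y": 0.05,"z": 1.95,"yaw": 0},{"jaw": 0.7,"x": 0,"y": 0.05,"z": 1.95,"yaw": 0},{"jaw": 0.8,"x": 0,"y": 0.05,"z": 1.95,"yaw": 0},{"jaw": 0.9,"x": 0,"y": 0.05,"z": 1.95,"yaw": 0},{"jaw": 1,"x": 0,"y": 0.05,"z": 1.95,"yaw": 0},{"jaw": 1,"x": 0,"y": 0.05,"z": 1.95,"yaw": 0},{"jaw": 1,"x": 0,"y": 0.05,"z": 1.95,"yaw": 0},{"jaw": 1,"x": 0,"y": 0.05,"z": 1.95,"yaw": 0}]}}

```text
clock: 5.62
position: [0.6185, 0.2455, 0.1432]
tool_rot: [0.603, 0.797, 0.001, 0.0]
contact_force: [-1.3, -0.8, 5.8]
finger_gap: 0.014
finger_force: 40.0
```

Run:
```python
from h import *
go([.617,.2448,.141],tx=105.8)
print(robot.sense()["joints"])
```

```text
pos [0.6185 0.2455 0.1432] toolx 105.77290884229741 F [-1.3222 -0.7996  5.7633] gap 0.014005524303211015 -> xyz [-0.0108 -0.0537  0.0728] yaw -0.005418231540517127
[-0.0724  0.6656 -0.6252  1.5353  0.4232  1.0775 -0.5231]
```

{"method": "send_rows", "body": {"steps": [{"jaw": 1,"x": 0,"y": -0.04,"z": -0.05,"yaw": 0},{"jaw": 1,"x": 0,"y": -0.04,"z": -0.05,"yaw": -1},{"jaw": 1,"x": 0,"y": -0.04,"z": -0.05,"yaw": -2},{"jaw": 1,"x": 0,"y": -0.04,"z": -0.05,"yaw": -3},{"jaw": 1,"x": 0,"y": -0.04,"z": -0.05,"yaw": -4},{"jaw": 1,"x": 0,"y": -0.04,"z": -0.05,"yaw": -5},{"jaw": 1,"x": 0,"y": -0.04,"z": -0.05,"yaw": -6},{"jaw": 1,"x": 0,"y": -0.04,"z": -0.05,"yaw": -6}]}}

```text
clock: 6.28
position: [0.6167, 0.2446, 0.1433]
tool_rot: [0.375, 0.927, -0.0, -0.0]
contact_force: [-0.1, 0.6, -2.3]
finger_gap: 0.0134
finger_force: 40.0
```

Run:
```python
from h import *
go([.6185,.2455,.143],tx=195.8)
s=robot.sense();print(s["joints"],s["moment"])
```

```text
pos [0.6167 0.2446 0.1433] toolx 135.99670874025705 F [-0.1121  0.5529 -2.308 ] gap 0.01343400147163355 -> xyz [-0.023   0.0648  0.0097] yaw -11.960658251948592
[-0.0027  0.7001 -0.7514  1.532   0.5115  1.1151 -0.0629] [ 0.2223 -0.0902  0.0664]
```

{"method": "send_rows", "body": {"steps": [{"jaw": 1,"x": 0,"y": 0,"z": 0,"yaw": -1},{"jaw": 1,"x": 0,"y": 0,"z": 0,"yaw": -2},{"jaw": 1,"x": 0,"y": 0,"z": 0,"yaw": -3},{"jaw": 1,"x": 0,"y": 0,"z": 0,"yaw": -4},{"jaw": 1,"x": 0,"y": 0,"z": 0,"yaw": -5},{"jaw": 1,"x": 0,"y": 0,"z": 0,"yaw": -6},{"jaw": 1,"x": 0,"y": 0,"z": 0,"yaw": -7},{"jaw": 1,"x": 0,"y": 0,"z": 0,"yaw": -8},{"jaw": 1,"x": 0,"y": 0,"z": 0,"yaw": -9},{"jaw": 1,"x": 0,"y": 0,"z": 0,"yaw": -10},{"jaw": 1,"x": 0,"y": 0,"z": 0,"yaw": -11},{"jaw": 1,"x": 0,"y": 0,"z": 0,"yaw": -12},{"jaw": 1,"x": 0,"y": 0,"z": 0,"yaw": -12}]}}

```text
clock: 7.37
position: [0.6167, 0.2447, 0.1433]
tool_rot: [-0.138, 0.99, -0.0, -0.001]
contact_force: [0.3, 0.7, -2.6]
finger_gap: 0.0137
finger_force: 40.0
```

Run:
```python
from h import *
go([.6185,.2455,.143],tx=195.8)
s=robot.sense();print(s["joints"],s["moment"])
c=cap("top");save(c,"t1.png");P=cloud(c)
X,Y,z=[P[...,i] for i in range(3)]
m=(np.hypot(X-.617,Y-.245)<.16)&(np.hypot(X-.617,Y-.245)>.1)&(z>.13)&(z<.16);p=P[m][:,:2]-[.617,.245];print(m.sum(),[ang(p.mean(0))])
```

```text
pos [0.6167 0.2447 0.1433] toolx -164.1556309178667 F [ 0.3425  0.7196 -2.5512] gap 0.013742355375620935 -> xyz [-0.0661  0.0077  0.0102] yaw 0.008873816426648773
[ 0.1098  0.7897 -0.988   1.5216  0.6865  1.2079  0.855 ] [ 0.138  -0.1147 -0.0029]
0 [np.float64(nan)]<stdin>:6: RuntimeWarning: Mean of empty slice.
  ret = um.true_divide(
```

{"method": "send_rows", "body": {"steps": [{"jaw": 1,"x": 0,"y": 0,"z": -0.3,"yaw": 0},{"jaw": 1,"x": 0,"y": 0,"z": -0.7,"yaw": 0},{"jaw": 1,"x": 0,"y": 0,"z": -1.2,"yaw": 0},{"jaw": 1,"x": 0,"y": 0,"z": -1.8,"yaw": 0},{"jaw": 1,"x": 0,"y": 0,"z": -2.4,"yaw": 0},{"jaw": 1,"x": 0,"y": 0,"z": -2.7,"yaw": 0},{"jaw": 1,"x": 0,"y": 0,"z": -2.7,"yaw": 0}]}}

```text
clock: 8.0
position: [0.6177, 0.2463, 0.2286]
tool_rot: [-0.137, 0.991, 0.001, 0.002]
contact_force: [0.1, -0.1, -2.7]
finger_gap: 0.0137
finger_force: 40.0
```

Run:
```python
from h import *
go([.5668,-.048,.20],tx=195.8)
c=cap("side");save(c,"l1.png")
```

```text
pos [0.6177 0.2463 0.2286] toolx -164.27027217052878 F [ 0.0902 -0.0788 -2.6534] gap 0.013718913691845748 -> xyz [ 4.2968 -8.9826  0.922 ] yaw -0.014054434105764813
```

View pics/l1.png

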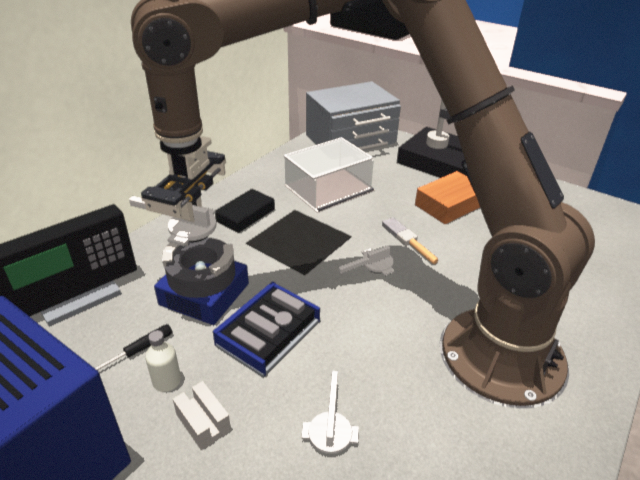

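The side view shows the cap clear of the house and upright in the gripper, around (190,225). The mat at (300,240) is free.

Run:
```python
from h import *
go([.56,-.06,.10],tx=240)
```

```text
pos [0.6173 0.2456 0.2266] toolx -164.2621318163662 F [-0.1266  0.0704 -3.4846] gap 0.013726558492279925 -> xyz [ 4.6129 -9.2879  4.2052] yaw -8.852426363273253
```

{"method": "send_rows", "body": {"steps": [{"jaw": 1,"x": 0.4,"y": -0.8,"z": 0,"yaw": -0.5},{"jaw": 1,"x": 0.9,"y": -1.8,"z": 0,"yaw": -1.5},{"jaw": 1,"x": 1.4,"y": -2.8,"z": 0,"yaw": -2.5},{"jaw": 1,"x": 1.9,"y": -3.8,"z": 0,"yaw": -3.5},{"jaw": 1,"x": 2.4,"y": -4.8,"z": 0,"yaw": -4.5},{"jaw": 1,"x": 2.9,"y": -5.8,"z": 0.5,"yaw": -5.5},{"jaw": 1,"x": 3.4,"y": -6.8,"z": 1,"yaw": -6.5},{"jaw": 1,"x": 3.9,"y": -7.8,"z": 1.6,"yaw": -7.5},{"jaw": 1,"x": 4.3,"y": -8.7,"z": 2.2,"yaw": -8.3},{"jaw": 1,"x": 4.6,"y": -9.29,"z": 2.8,"yaw": -8.85},{"jaw": 1,"x": 4.6,"y": -9.29,"z": 3.4,"yaw": -8.85},{"jaw": 1,"x": 4.6,"y": -9.29,"z": 3.9,"yaw": -8.85},{"jaw": 1,"x": 4.6,"y": -9.29,"z": 4.2,"yaw": -8.85},{"jaw": 1,"x": 4.6,"y": -9.29,"z": 4.2,"yaw": -8.85},{"jaw": 1,"x": 4.6,"y": -9.29,"z": 4.2,"yaw": -8.85},{"jaw": 1,"x": 4.6,"y": -9.29,"z": 4.2,"yaw": -8.85}]}}

```text
clock: 9.38
position: [0.5606, -0.0595, 0.0998]
tool_rot: [-0.501, 0.866, -0.0, 0.001]
contact_force: [0.3, 0.4, -1.5]
finger_gap: 0.0137
finger_force: 40.0
```

Run:
```python
from h import *
c=cap("side");P=cloud(c);X,Y,z=[P[...,i] for i in range(3)];
m=(np.hypot(X-.56,Y+.06)<.045)&(z>.06)&(z<.1)&(c["color"].min(2)>100);print("disc top? expected",.1-.047+.026,np.median(z[m]),m.sum())
go([.56,-.06,.052],tx=240);print(robot.sense()["joints"])
```

```text
disc top? expected 0.079 0.08053789798524436 400
pos [ 0.5606 -0.0597  0.0999] toolx -119.90440431764401 F [-0.1276 -0.4383 -2.587 ] gap 0.01370711311054211 -> xyz [0.0205 0.0161 1.5979] yaw 0.019119136471204
[ 0.7491  0.7988 -1.162   1.8169  0.8263  1.1069  1.903 ]
```

{"method": "send_rows", "body": {"steps": [{"jaw": 1,"x": 0,"y": 0,"z": 0.5,"yaw": 0},{"jaw": 1,"x": 0,"y": 0,"z": 0.9,"yaw": 0},{"jaw": 1,"x": 0,"y": 0,"z": 1.2,"yaw": 0},{"jaw": 1,"x": 0,"y": 0,"z": 1.4,"yaw": 0},{"jaw": 1,"x": 0,"y": 0,"z": 1.52,"yaw": 0},{"jaw": 1,"x": 0,"y": 0,"z": 1.58,"yaw": 0},{"jaw": 1,"x": 0,"y": 0,"z": 1.62,"yaw": 0},{"jaw": 1,"x": 0,"y": 0,"z": 1.62,"yaw": 0}]}}

```text
clock: 10.1
position: [0.5592, -0.0608, 0.0512]
tool_rot: [-0.5, 0.866, -0.0, -0.001]
contact_force: [-7.1, -2.2, 11.6]
finger_gap: 0.014
finger_force: 40.0
```

{"method": "send_rows", "body": {"steps": [{"jaw": 1,"x": 0,"y": 0,"z": -0.04,"yaw": 0},{"jaw": 0.8,"x": 0,"y": 0,"z": -0.04,"yaw": 0},{"jaw": 0.7,"x": 0,"y": 0,"z": -0.04,"yaw": 0},{"jaw": 0.6,"x": 0,"y": 0,"z": -0.04,"yaw": 0},{"jaw": 0.5,"x": 0,"y": 0,"z": -0.04,"yaw": 0},{"jaw": 0.5,"x": 0,"y": 0,"z": -0.04,"yaw": 0},{"jaw": 0.5,"x": 0,"y": 0,"z": -0.6,"yaw": 0},{"jaw": 0.5,"x": 0,"y": 0,"z": -1.4,"yaw": 0},{"jaw": 0.5,"x": 0,"y": 0,"z": -2.4,"yaw": 0},{"jaw": 0.5,"x": 0,"y": 0,"z": -3.4,"yaw": 0},{"jaw": 0.5,"x": 0,"y": 0,"z": -4.5,"yaw": 0},{"jaw": 0.5,"x": 0,"y": 0,"z": -4.5,"yaw": 0},{"jaw": 0.5,"x": 0,"y": 0,"z": -4.5,"yaw": 0}]}}

```text
clock: 11.18
position: [0.561, -0.0605, 0.1871]
tool_rot: [-0.5, 0.866, -0.001, 0.001]
contact_force: [0.3, 0.3, -1.1]
finger_gap: 0.0459
finger_force: 0.0
```

Run:
```python
from h import *
c=cap("side");save(c,"m1.png");P=cloud(c);X,Y,z=[P[...,i] for i in range(3)];w=c["color"].min(2)>100
r=np.hypot(X-.56,Y+.06)
m=w&(r<.05)&(z>.06)&(z<.08);p=ray(c,np.argwhere(m)[:,::-1],.07);q=cv2.minAreaRect(p.astype(np.float32)*1000);print("rib",m.sum(),np.median(z[m]),q)
m=w&(r>.065)&(r<.16)&(z>.045)&(z<.065)&(Y>-.04);p=ray(c,np.argwhere(m)[:,::-1],.056);q=cv2.minAreaRect(p.astype(np.float32)*1000);print("lev",m.sum(),np.median(z[m]),q)
s=robot.sense()["position"];print(s)
a=np.radians(60);go([.5597+.12*np.cos(a),-.0605+.12*np.sin(a),.14],tx=60)
print(robot.sense()["joints"])
```

```text
rib 195 0.06916763482288046 ((554.203125, -54.26161193847656), (82.71607208251953, 29.701053619384766), 59.84107971191406)
lev 219 0.05490531756694461 ((606.1019287109375, 35.1369743347168), (84.24126434326172, 29.139293670654297), 59.32295227050781)
[ 0.5601 -0.0609  0.1855]
pos [ 0.5601 -0.0609  0.1855] toolx -119.99034759867818 F [-0.6327 -0.3279 -0.4463] gap 0.04579958083868103 -> xyz [-4.0068  0.0199  1.5156] yaw -35.99806951973564
[ 0.7843  0.6887 -1.208   1.7308  0.6871  1.2174  2.0125]
```

View pics/m1.png

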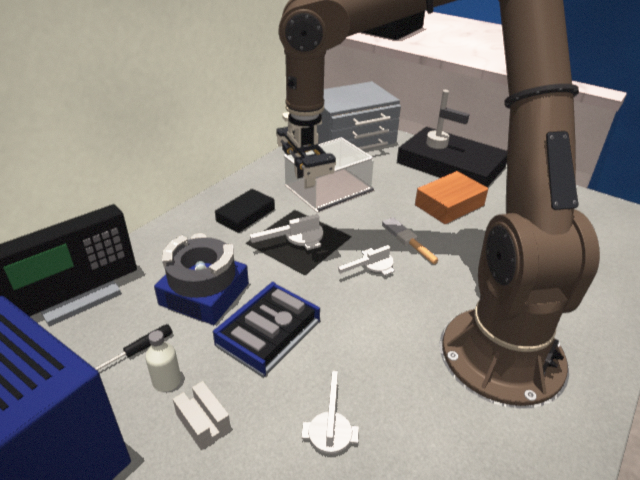

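The cap stands upright on the mat near (300,237), with its lever pointing left to (252,238). Next I turn the tool by a half turn and move over the lever.

{"method": "send_rows", "body": {"steps": [{"jaw": 0.5,"x": -2,"y": 0,"z": 0,"yaw": 1.4},{"jaw": 0.5,"x": -4,"y": 0,"z": 0,"yaw": 2.8},{"jaw": 0.5,"x": -4,"y": 0,"z": 0,"yaw": 4.2},{"jaw": 0.5,"x": -4,"y": 0,"z": 0,"yaw": 5.6},{"jaw": 0.5,"x": -4,"y": 0,"z": 0,"yaw": 7},{"jaw": 0.5,"x": -4,"y": 0,"z": 0,"yaw": 8.4},{"jaw": 0.5,"x": -4,"y": 0,"z": 0,"yaw": 9.8},{"jaw": 0.5,"x": -4,"y": 0,"z": 0,"yaw": 11.2},{"jaw": 0.5,"x": -4,"y": 0,"z": 0,"yaw": 12.6},{"jaw": 0.5,"x": -4,"y": 0,"z": 0,"yaw": 14},{"jaw": 0.5,"x": -4,"y": 0,"z": 0,"yaw": 15.4},{"jaw": 0.5,"x": -4,"y": 0,"z": 0,"yaw": 16.8},{"jaw": 0.5,"x": -4,"y": 0,"z": 0,"yaw": 18},{"jaw": 0.5,"x": -4,"y": 0,"z": 0,"yaw": 18},{"jaw": 0.5,"x": -4,"y": 0,"z": 0,"yaw": 18}]}}

```text
clock: 12.48
position: [0.6192, 0.0429, 0.1839]
tool_rot: [0.257, 0.966, -0.001, -0.001]
contact_force: [-0.4, -0.1, -0.7]
finger_gap: 0.0456
finger_force: 0.0
```

Run:
```python
from h import *
a=np.radians(60);go([.5597+.12*np.cos(a),-.0605+.12*np.sin(a),.14],tx=60);print(robot.sense()["joints"])
```

```text
pos [0.6192 0.0429 0.1839] toolx 150.22656581991322 F [-0.3734 -0.1157 -0.7158] gap 0.04561112354643956 -> xyz [-0.0077  0.026   1.4628] yaw 18.045313163982645
[ 0.3464  0.5986 -0.7766  1.6021  0.4519  1.1312  0.5111]
```

{"method": "send_rows", "body": {"steps": [{"jaw": 0.5,"x": 0,"y": 0,"z": 0,"yaw": 1.4},{"jaw": 0.5,"x": 0,"y": 0,"z": 0,"yaw": 2.8},{"jaw": 0.5,"x": 0,"y": 0,"z": 0,"yaw": 4.2},{"jaw": 0.5,"x": 0,"y": 0,"z": 0,"yaw": 5.6},{"jaw": 0.5,"x": 0,"y": 0,"z": 0,"yaw": 7},{"jaw": 0.5,"x": 0,"y": 0,"z": 0,"yaw": 8.4},{"jaw": 0.5,"x": 0,"y": 0,"z": 0,"yaw": 9.8},{"jaw": 0.5,"x": 0,"y": 0,"z": 0,"yaw": 11.2},{"jaw": 0.5,"x": 0,"y": 0,"z": 0,"yaw": 12.6},{"jaw": 0.5,"x": 0,"y": 0,"z": 0,"yaw": 14},{"jaw": 0.5,"x": 0,"y": 0,"z": 0.4,"yaw": 15.4},{"jaw": 0.5,"x": 0,"y": 0,"z": 0.8,"yaw": 16.8},{"jaw": 0.5,"x": 0,"y": 0,"z": 1.2,"yaw": 18},{"jaw": 0.5,"x": 0,"y": 0,"z": 1.5,"yaw": 18},{"jaw": 0.5,"x": 0,"y": 0,"z": 1.5,"yaw": 18},{"jaw": 0.5,"x": 0,"y": 0,"z": 1.5,"yaw": 18}]}}

```text
clock: 13.82
position: [0.6193, 0.0432, 0.1395]
tool_rot: [0.865, 0.503, -0.001, -0.0]
contact_force: [0.1, 0.2, -0.2]
finger_gap: 0.0458
finger_force: 0.0
```

Run:
```python
from h import *
a=np.radians(60);go([.5597+.12*np.cos(a),-.0605+.12*np.sin(a),.039],tx=60);print(robot.sense()["joints"])
```

```text
pos [0.6193 0.0432 0.1395] toolx 60.3378750298538 F [ 0.0893  0.2066 -0.2431] gap 0.04582215174657382 -> xyz [0.0159 0.0118 3.3487] yaw 0.06757500597075819
[ 0.1063  0.5553 -0.3876  1.6701  0.2443  0.9662 -0.8865]
```

{"method": "send_rows", "body": {"newtons": 60, "steps": [{"jaw": 0.5,"x": 0,"y": 0,"z": 1,"yaw": 0},{"jaw": 0.5,"x": 0,"y": 0,"z": 2,"yaw": 0},{"jaw": 0.5,"x": 0,"y": 0,"z": 2.8,"yaw": 0},{"jaw": 0.5,"x": 0,"y": 0,"z": 3.35,"yaw": 0},{"jaw": 0.5,"x": 0,"y": 0,"z": 3.35,"yaw": 0},{"jaw": 0.6,"x": 0,"y": 0,"z": 3.35,"yaw": 0},{"jaw": 0.7,"x": 0,"y": 0,"z": 3.35,"yaw": 0},{"jaw": 0.8,"x": 0,"y": 0,"z": 3.35,"yaw": 0},{"jaw": 0.85,"x": 0,"y": 0,"z": 3.35,"yaw": 0},{"jaw": 1,"x": 0,"y": 0,"z": 3.35,"yaw": 0},{"jaw": 1,"x": 0,"y": 0,"z": 3.35,"yaw": 0},{"jaw": 1,"x": 0,"y": 0,"z": 3.35,"yaw": 0},{"jaw": 1,"x": 0,"y": 0,"z": 3.35,"yaw": 0}]}}

```text
clock: 14.9
position: [0.6203, 0.0434, 0.0403]
tool_rot: [0.866, 0.5, 0.001, 0.0]
contact_force: [0.9, 0.7, 3.0]
finger_gap: 0.0137
finger_force: 60.0
```

Run:
```python
from h import *
go([.6197,.0434,.039],tx=60);print(robot.sense()["moment"])
```

```text
pos [0.6203 0.0434 0.0403] toolx 60.03860630128968 F [0.9221 0.6914 2.9739] gap 0.013659004589614256 -> xyz [-0.0107 -0.018   0.0416] yaw 0.007721260257937956
[ 0.0382 -0.1697 -0.0279]
```

{"method": "send_rows", "body": {"steps": [{"jaw": 1,"x": 0,"y": 0,"z": -0.2,"yaw": 0},{"jaw": 1,"x": 0,"y": 0,"z": -0.4,"yaw": 0},{"jaw": 1,"x": 0,"y": 0,"z": -0.7,"yaw": 0},{"jaw": 1,"x": 0,"y": 0,"z": -1,"yaw": 0},{"jaw": 1,"x": 0,"y": 0,"z": -1.3,"yaw": 0},{"jaw": 1,"x": 0,"y": 0,"z": -1.5,"yaw": 0},{"jaw": 1,"x": 0,"y": 0,"z": -1.5,"yaw": 0},{"jaw": 1,"x": 0,"y": 0,"z": -1.5,"yaw": 0}]}}

```text
clock: 15.57
position: [0.6201, 0.0432, 0.0853]
tool_rot: [0.866, 0.5, 0.0, 0.0]
contact_force: [-0.6, -0.2, -2.9]
finger_gap: 0.0137
finger_force: 60.0
```

```bash
cat >> h.py <<'E'
def ribtilt(cam,ax,tcp,tx):
    """mean heights of rib top along the cap's x (tx deg, axis at ax), from depth"""
    c=cap(cam);P=cloud(c);e=np.array([np.cos(np.radians(tx)),np.sin(np.radians(tx))])
    d=P[...,:2]-ax;s=d@e;t=d@[-e[1],e[0]];z=P[...,2];f=tcp-.039+.004
    m=(abs(s)<.038)&(abs(t)<.012)&(z>f+.045)&(z<f+.09)&(c["color"].min(2)>90)
    if m.sum()<20: return c,print("few",m.sum())
    k=np.polyfit(s[m],z[m],1);print(cam,"rib n",m.sum(),"slope rad",k[0],"z at axis",k[1],"expected",f+.062,"t mean",t[m].mean());return c
E
python3 - <<'E'
from h import *
s=robot.sense();p=s["position"];ax=p[:2]-.12*np.array([.5,.866])
c=ribtilt("side",ax,p[2],60);c=ribtilt("top",ax,p[2],60)
go([.52,.06,.12],tx=161.6);print(s["moment"])
E
```

```text
side rib n 263 slope rad 0.0027999947083555622 z at axis 0.10794812265830318 expected 0.11227389806446529 t mean 0.005077563177878478
few 0
pos [0.6196 0.043  0.0844] toolx 60.022323660584256 F [-0.0651  0.4741 -3.3943] gap 0.01368246091413159 -> xyz [-1.1687 -3.1577 -1.1844] yaw -20.31553526788315
[ 0.1802 -0.2156 -0.0196]
```

The cap hangs level by its lever, with a tilt of about 0.003 rad. Next I check heights along the way into the hood.

Run:
```python
from h import *
c=dict(np.load("top0.npz"));P=cloud(c).reshape(-1,3)
F=np.array([.642,-.308]);e=np.array([np.cos(np.radians(-18.4)),np.sin(np.radians(-18.4))]);n=np.array([-e[1],e[0]])
s=(P[:,:2]-F)@e;t=(P[:,:2]-F)@n
for a in np.arange(-.4,-.06,.03):
    print(round(a,2),[round(float(np.percentile(P[(s>a)&(s<a+.03)&(t>b)&(t<b+.04),2],97)),3) for b in np.arange(-.16,.16,.04)])
# side-camera sill check
for nm in["top","side"]:
    c=dict(np.load(nm+"0.npz"));Q=cloud(c);s=(Q[...,:2]-F)@e;t=(Q[...,:2]-F)@n
    m=(abs(t)<.08)&(s>-.1)&(s<-.04)&(Q[...,2]<.03)&(c["color"].min(2)>200);print(nm,m.sum(),np.percentile(s[m],[5,50,95]) if m.any() else 0)
    m=(Q[...,2]>.09)&(Q[...,2]<.115)&(abs(s)<.14)&(abs(t)<.13);print("roof s",np.percentile(s[m],[1,99]),"t",np.percentile(t[m],[1,99]))
go(np.r_[F-.24*e,.15],tx=161.6)
```

```text
-0.4 [0.005, 0.004, 0.005, 0.022, 0.019, 0.005, 0.023, 0.023]
-0.37 [0.004, 0.004, 0.004, 0.022, 0.016, 0.005, 0.054, 0.055]
-0.34 [0.062, 0.004, 0.005, 0.024, 0.022, 0.005, 0.024, 0.027]
-0.31 [0.064, 0.005, 0.005, 0.023, 0.022, 0.004, 0.02, 0.021]
-0.28 [0.064, 0.005, 0.005, 0.022, 0.02, 0.005, 0.004, 0.005]
-0.25 [0.063, 0.005, 0.004, 0.021, 0.018, 0.005, 0.005, 0.007]
-0.22 [0.063, 0.004, 0.005, 0.006, 0.005, 0.004, 0.008, 0.008]
-0.19 [0.005, 0.005, 0.005, 0.005, 0.005, 0.005, 0.007, 0.009]
-0.16 [0.005, 0.005, 0.005, 0.005, 0.005, 0.006, 0.005, 0.009]
-0.13 [0.004, 0.005, 0.005, 0.004, 0.005, 0.005, 0.005, 0.008]
-0.1 [0.005, 0.013, 0.013, 0.013, 0.012, 0.013, 0.011, 0.008]
-0.07 [0.005, 0.105, 0.106, 0.106, 0.107, 0.106, 0.106, 0.007]
top 183 [-0.0637 -0.0601 -0.0562]
roof s [-0.053   0.0997] t [-0.1002  0.108 ]
side 14 [-0.0628 -0.0563 -0.0532]
roof s [-0.0561  0.1009] t [-0.1039  0.1065]
pos [0.6196 0.043  0.0844] toolx 60.022323660584256 F [-0.0651  0.4741 -3.3943] gap 0.01368246091413159 -> xyz [-11.3684  -1.3434  -2.1808] yaw -20.31553526788315
```

{"method": "send_rows", "body": {"steps": [{"jaw": 1,"x": 0,"y": 0,"z": -0.5,"yaw": 0},{"jaw": 1,"x": -0.3,"y": 0,"z": -1.2,"yaw": -0.4},{"jaw": 1,"x": -0.8,"y": -0.1,"z": -1.8,"yaw": -1.2},{"jaw": 1,"x": -1.4,"y": -0.2,"z": -2.2,"yaw": -2.2},{"jaw": 1,"x": -2,"y": -0.3,"z": -2.2,"yaw": -3.3},{"jaw": 1,"x": -2.6,"y": -0.4,"z": -2.2,"yaw": -4.4},{"jaw": 1,"x": -3.2,"y": -0.5,"z": -2.2,"yaw": -5.5},{"jaw": 1,"x": -3.8,"y": -0.6,"z": -2.2,"yaw": -6.6},{"jaw": 1,"x": -4.4,"y": -0.7,"z": -2.2,"yaw": -7.7},{"jaw": 1,"x": -5,"y": -0.8,"z": -2.2,"yaw": -8.8},{"jaw": 1,"x": -5.6,"y": -0.9,"z": -2.2,"yaw": -9.9},{"jaw": 1,"x": -6.2,"y": -1,"z": -2.2,"yaw": -11},{"jaw": 1,"x": -6.8,"y": -1.1,"z": -2.2,"yaw": -12.1},{"jaw": 1,"x": -7.4,"y": -1.2,"z": -2.2,"yaw": -13.2},{"jaw": 1,"x": -8,"y": -1.3,"z": -2.2,"yaw": -14.3},{"jaw": 1,"x": -8.6,"y": -1.4,"z": -2.2,"yaw": -15.4},{"jaw": 1,"x": -9.2,"y": -1.5,"z": -2.2,"yaw": -16.5},{"jaw": 1,"x": -9.8,"y": -1.6,"z": -2.2,"yaw": -17.6},{"jaw": 1,"x": -10.2,"y": -1.67,"z": -2.2,"yaw": -18.6},{"jaw": 1,"x": -10.2,"y": -1.67,"z": -2.2,"yaw": -18.6}]}}

```text
clock: 17.33
position: [0.4208, -0.1992, 0.1498]
tool_rot: [0.233, 0.972, -0.001, -0.002]
contact_force: [-0.6, 0.6, -2.9]
finger_gap: 0.0133
finger_force: 60.0
```

Run:
```python
from h import *
F=np.array([.642,-.308]);e=np.array([np.cos(np.radians(-18.4)),np.sin(np.radians(-18.4))])
go(np.r_[F-.25*e,.056],tx=161.6);print(robot.sense()["joints"])
```

```text
pos [ 0.4208 -0.1992  0.1498] toolx 153.06330012172373 F [-0.5813  0.5679 -2.8639] gap 0.013311779609572619 -> xyz [ 0.0157 -1.1239  3.1276] yaw -1.7073399756552532
[ 0.971   0.4061 -0.8221  2.0075  0.383   0.8899  1.0425]
```

{"method": "send_rows", "body": {"steps": [{"jaw": 1,"x": 0,"y": -0.5,"z": 0,"yaw": -0.8},{"jaw": 1,"x": 0.02,"y": -1.12,"z": 0.4,"yaw": -1.7},{"jaw": 1,"x": 0.02,"y": -1.12,"z": 1.1,"yaw": -1.7},{"jaw": 1,"x": 0.02,"y": -1.12,"z": 1.8,"yaw": -1.7},{"jaw": 1,"x": 0.02,"y": -1.12,"z": 2.4,"yaw": -1.7},{"jaw": 1,"x": 0.02,"y": -1.12,"z": 2.9,"yaw": -1.7},{"jaw": 1,"x": 0.02,"y": -1.12,"z": 3.1,"yaw": -1.7},{"jaw": 1,"x": 0.02,"y": -1.12,"z": 3.1,"yaw": -1.7},{"jaw": 1,"x": 0.02,"y": -1.12,"z": 3.1,"yaw": -1.7}]}}

```text
clock: 18.08
position: [0.4082, -0.226, 0.0579]
tool_rot: [0.161, 0.987, 0.0, -0.0]
contact_force: [0.6, 0.3, -3.0]
finger_gap: 0.0133
finger_force: 60.0
```

Run:
```python
from h import *
F=np.array([.642,-.308]);e=np.array([np.cos(np.radians(-18.4)),np.sin(np.radians(-18.4))])
s=robot.sense();p=s["position"]
c=ribtilt("side",p[:2]+.12*e,p[2],161.6);save(c,"h1.png");ribtilt("top",p[:2]+.12*e,p[2],161.6)
go(np.r_[F-.108*e,.056],tx=161.6)
```

```text
side rib n 67 slope rad 0.2106920403823445 z at axis 0.08676871040124096 expected 0.08494149283153399 t mean -0.002107175378205486
top rib n 104 slope rad 0.02118148812070373 z at axis 0.08621638499812276 expected 0.08494149283153399 t mean -0.002588670589473712
pos [ 0.4086 -0.2265  0.0586] toolx 161.5119326010288 F [ 0.8352  0.1761 -3.0928] gap 0.01307390975297962 -> xyz [-4.6392 -0.1155  0.0924] yaw -0.017613479794238173
```

View pics/h1.png

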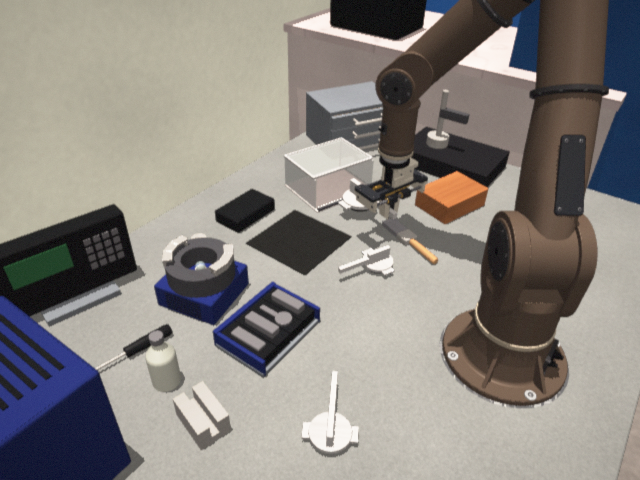

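The cap is level just in front of the hood, around (355,195), with the gripper on the lever. Now I push it in.

{"method": "send_rows", "body": {"steps": [{"jaw": 1,"x": -0.3,"y": -0.1,"z": 0.05,"yaw": 0},{"jaw": 1,"x": -0.6,"y": -0.1,"z": 0.08,"yaw": 0},{"jaw": 1,"x": -1,"y": -0.1,"z": 0.08,"yaw": 0},{"jaw": 1,"x": -1.4,"y": -0.1,"z": 0.08,"yaw": 0},{"jaw": 1,"x": -1.8,"y": -0.1,"z": 0.08,"yaw": 0},{"jaw": 1,"x": -2.2,"y": -0.1,"z": 0.08,"yaw": 0},{"jaw": 1,"x": -2.6,"y": -0.1,"z": 0.08,"yaw": 0},{"jaw": 1,"x": -3,"y": -0.1,"z": 0.08,"yaw": 0},{"jaw": 1,"x": -3.4,"y": -0.1,"z": 0.08,"yaw": 0},{"jaw": 1,"x": -3.8,"y": -0.1,"z": 0.08,"yaw": 0},{"jaw": 1,"x": -4.2,"y": -0.1,"z": 0.08,"yaw": 0},{"jaw": 1,"x": -4.5,"y": -0.1,"z": 0.08,"yaw": 0},{"jaw": 1,"x": -4.6,"y": -0.1,"z": 0.08,"yaw": 0},{"jaw": 1,"x": -4.6,"y": -0.1,"z": 0.08,"yaw": 0},{"jaw": 1,"x": -4.6,"y": -0.1,"z": 0.08,"yaw": 0}]}}

```text
clock: 19.43
position: [0.5374, -0.273, 0.0552]
tool_rot: [0.161, 0.987, 0.0, -0.0]
contact_force: [-0.0, -0.1, -3.2]
finger_gap: 0.0134
finger_force: 60.0
```

Run:
```python
from h import *
F=np.array([.642,-.308]);e=np.array([np.cos(np.radians(-18.4)),np.sin(np.radians(-18.4))])
s=robot.sense()
c=cap("top");cv2.imwrite("pics/in1.png",cv2.resize(c["color"][100:250,390:540],None,fx=4,fy=4,interpolation=2)[:,:,::-1])
go(np.r_[F-.108*e,.040],tx=161.6);print(s["moment"])
```

```text
pos [ 0.5371 -0.273   0.0552] toolx 161.52812680752157 F [ 0.1905  0.5872 -2.8368] gap 0.013328360087180755 -> xyz [-0.0867 -0.0041  0.5054] yaw -0.014374638495684166
[ 0.1522  0.1483 -0.0439]
```

View pics/in1.png

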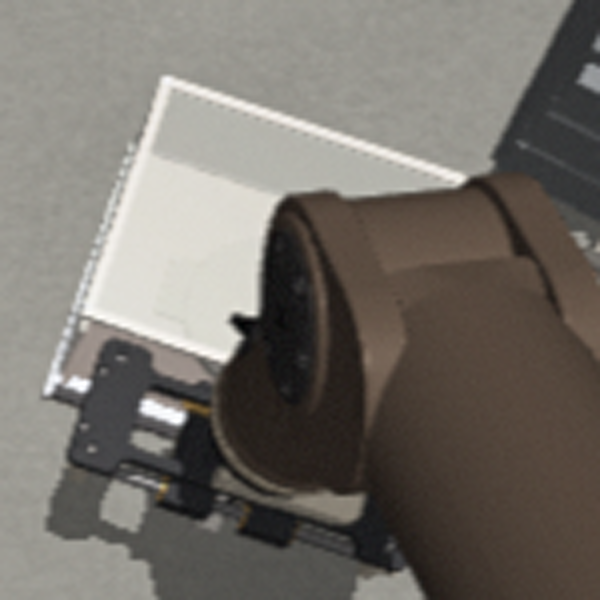

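The cap is under the roof, with an ear visible through it at (180,290). The gripper body is just clear in front of the roof edge. Now I lower it.

{"method": "send_rows", "body": {"steps": [{"jaw": 1,"x": -0.03,"y": 0,"z": 0.12,"yaw": 0},{"jaw": 1,"x": -0.03,"y": 0,"z": 0.25,"yaw": 0},{"jaw": 1,"x": -0.03,"y": 0,"z": 0.35,"yaw": 0},{"jaw": 1,"x": -0.03,"y": 0,"z": 0.42,"yaw": 0},{"jaw": 1,"x": -0.03,"y": 0,"z": 0.47,"yaw": 0},{"jaw": 1,"x": -0.03,"y": 0,"z": 0.5,"yaw": 0},{"jaw": 1,"x": -0.03,"y": 0,"z": 0.5,"yaw": 0}]}}

```text
clock: 20.07
position: [0.5382, -0.2733, 0.0405]
tool_rot: [0.16, 0.987, -0.0, -0.0]
contact_force: [-3.6, 1.7, 4.1]
finger_gap: 0.0138
finger_force: 60.0
```

{"method": "send_rows", "body": {"newtons": 20, "steps": [{"jaw": 1,"x": 0,"y": 0,"z": 0.02,"yaw": 0},{"jaw": 0.8,"x": 0,"y": 0,"z": 0.02,"yaw": 0},{"jaw": 0.7,"x": 0,"y": 0,"z": 0.02,"yaw": 0},{"jaw": 0.6,"x": 0,"y": 0,"z": 0.02,"yaw": 0},{"jaw": 0.5,"x": 0,"y": 0,"z": 0.02,"yaw": 0},{"jaw": 0.5,"x": 0,"y": 0,"z": 0.02,"yaw": 0},{"jaw": 0.5,"x": 0.1,"y": 0,"z": -0.5,"yaw": 0},{"jaw": 0.5,"x": 0.3,"y": 0,"z": -1.2,"yaw": 0},{"jaw": 0.5,"x": 0.6,"y": 0,"z": -2,"yaw": 0},{"jaw": 0.5,"x": 1.2,"y": 0,"z": -3,"yaw": 0},{"jaw": 0.5,"x": 2.2,"y": 0,"z": -4,"yaw": 0},{"jaw": 0.5,"x": 3.2,"y": 0,"z": -5,"yaw": 0},{"jaw": 0.5,"x": 4.4,"y": 0,"z": -5.5,"yaw": 0},{"jaw": 0.5,"x": 5,"y": 0,"z": -6,"yaw": 0},{"jaw": 0.5,"x": 5,"y": 0,"z": -6,"yaw": 0},{"jaw": 0.5,"x": 5,"y": 0,"z": -6,"yaw": 0},{"jaw": 0.5,"x": 5,"y": 0,"z": -6,"yaw": 0}]}}

```text
clock: 21.48
position: [0.3967, -0.2262, 0.2209]
tool_rot: [0.161, 0.987, -0.001, 0.001]
contact_force: [-0.3, 0.9, 0.2]
finger_gap: 0.046
finger_force: 0.0
```

Run:
```python
from h import *
c=cap("top");cv2.imwrite("pics/fin.png",cv2.resize(c["color"][100:250,390:540],None,fx=4,fy=4,interpolation=2)[:,:,::-1])
F=np.array([.642,-.308]);a=np.radians(-18.4);e=np.array([np.cos(a),np.sin(a)])
P=cloud(c);d=P[...,:2]-F;s=d@e;t=d@[-e[1],e[0]]
for lo,hi in((-.14,-.115),(-.115,-.09),(-.09,-.065)):
    m=(s>lo)&(s<hi)&(abs(t)<.03)&(P[...,2]>.04)&(P[...,2]<.075);print("lever z",lo,m.sum(),np.median(P[m][:,2]) if m.any() else 0,"t",t[m].mean())
m=(s>-.16)&(s<-.07)&(abs(t)<.03)&(P[...,2]>.04)&(P[...,2]<.075);print("tip s",np.percentile(s[m],2))
s_=cap("side");Q=cloud(s_)
for n,(x,y) in dict(lamp=(.42,.1848),off=(.40,.2265),c=(.42,.268),d=(.42,.3095)).items():
    m=(abs(Q[...,0]-x)<.01)&(abs(Q[...,1]-y)<.006)&(Q[...,2]>.03)&(Q[...,2]<.08);print(n,np.median(Q[m][:,2]))
print(robot.sense()["contact_force"],robot.sense()["position"])
```

```text
lever z -0.14 73 0.05525106162569582 t 0.0031715419191890213
lever z -0.115 70 0.056074145684652965 t 0.0034020613368811
lever z -0.09 68 0.05605420141059747 t 0.0031413173979366244
tip s -0.13647799545145417
lamp 0.05686719397539186
off 0.04731960827106152
c 0.05725969178766377
d 0.04657514979706323
[ 0.3925  0.1284 -0.4264] [ 0.3968 -0.2259  0.2201]
```

View pics/fin.png

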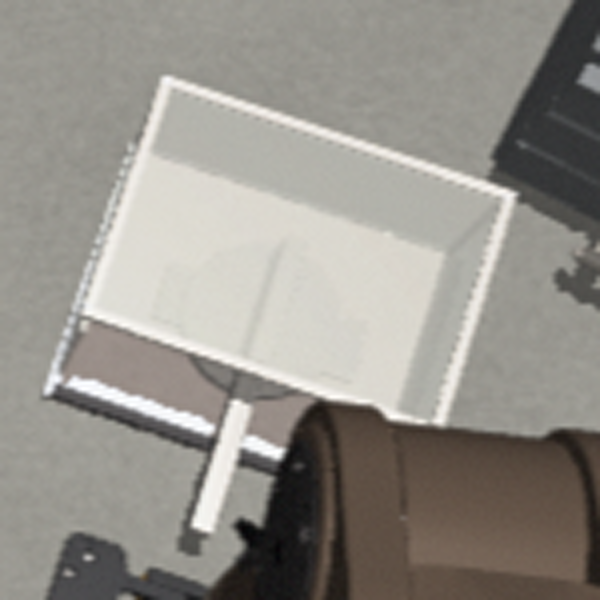

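The cap stands level under the hood with its disc centred near (265,310). Its lever comes out over the sill to (205,530), its top a level 56 mm above the table. The foot is behind the sill, the keys are right and the arm is clear, so I hand in.

```bash
python3 -c "
from rig import robot
print(robot.close_job())"
```

```text
the job is handed in; nothing more can be done
None
```

The off key is latched and the lamp key is up, and the cap was stood on the mat, then parked upright under the hood behind the sill; the job was handed in at about 21.5 s, and no verdict was returned.

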